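# Unsnap the keeper case and rack the spare cartridge

### The job

Open the small keeper case: press its snap tab inward, gently, until it is fully in, and keep it in while you lift the cover, so that neither the tab nor its hook is strained; swing the cover up until it stands about upright by itself. Then take the spare cartridge out of the case and stand it, upright all the way, in the empty slot of the black rack, leaving the other cartridges, the tin, the spatula and the pick where they are.

Things in the scene. Friction and masses are not known exactly. Their poses are not given: they have to be found in the camera images.
- case: Grey open-topped plastic case, fixed, 125 mm (its x) by 110 mm (its y) by 85 mm high, walls and floor 4 mm. Origin: centre of the underside; x points from the tab side (near the robot) to the hinge side, z up. In it the spare cartridge stands upright.
- cover (a joint): Angle of the case's cover: 0 closed, grows as its near edge swings up, 1.57 upright, 2.0 at most. A 4 mm plate 125 by 110 mm, with a 38 mm wide frame reaching 50 mm farther out (-x) over the latch housing. The stiff hinge leaves it where it is put; swinging it takes about 3 N at the tab.
- hinge (a point): Middle of the cover's hinge line, on the case's far (+x) rim, 87 mm above the case's underside. The hinge line runs along the case's y.
- roll (a point): Centre of the snap tab's thumb roll, a round bar 12 mm in diameter, 18 mm long along the case's y, on a stem 14 mm wide (y) and 10 mm thick. Cover closed: 32 mm above the cover plate's mid-plane, 149 mm from the hinge line towards -x, midway across the case. It can be pinched across its two ends from above and turns between the fingers as the cover swings.
- tab: The snap tab (roll, stem, hook); same origin as the roll, axes as the cover's. It slides inward on the cover (case +x; always towards the hinge) against a spring: 2 N at first, 0.15 N more per mm. After 4 to 16 mm (not visible, differs each time) a firm stop ends its travel and the push, till then 4.5 N at most, rises steeply. Let go, it springs out.
- latch (a point): Middle of the top of the latch housing (53 by 38 mm, 30 mm high) on the case's near wall. Inside, a lip holds the tab's hook; the hook is free from 2 mm before the tab's stop up to the stop, and must be kept so for the first 12 mm of lift. More than 8 N between hook and lip or stop, by pressing or by lifting, spoils the latch.
- spare_mid (a point): Centre (half-way up) of the spare capped cartridge: an upright cylinder 30 mm in diameter, 72 mm high (black cap the top 18 mm), 45 g or a little more or less, standing loose on the case's floor (4 mm above the case's underside). z is its axis.
- rack: Black plastic rack fixed to the shelf, 44 mm (its x) by 204 mm (its y) by 40 mm high, with five square slots in a row along y, 36 mm wide and 40 mm apart; walls and floor 4 mm. Four slots hold cartridges like the spare, one is empty (the second from the +y end). Origin: centre of the underside.
- slot (a point): Centre of the floor of the rack's empty slot, 4 mm above the rack's underside; 36 mm square, walls 36 mm high.
- cart_a_mid (a point): Centre of a cartridge already in the rack (30 mm in diameter, 72 mm high); leave it.
- cart_b_mid (a point): Centre of a cartridge already in the rack (30 mm in diameter, 72 mm high); leave it.
- cart_c_mid (a point): Centre of a cartridge already in the rack (30 mm in diameter, 72 mm high); leave it.
- cart_d_mid (a point): Centre of a cartridge already in the rack (30 mm in diameter, 72 mm high); leave it.
- tin: Closed round metal tin, 72 mm in diameter, 45 mm high, loose on the shelf; origin at the centre of its underside. Leave it.
- spatula_mid (a point): Middle of a yellow smoothing spatula about 180 mm long, lying loose on the shelf. Leave it.
- pick: Steel nozzle pick 130 mm long and 10 mm thick, lying loose along its x; origin on the shelf 70 mm from the handle's end. Leave it.
Mind the look-alikes: they are no part of the job. Several things have the shape of the case; the one meant has the colours described above.

How it is judged:
On the way:
1. the cover is swung open to more than 1.2 rad with the spare cartridge still in the case (value of joint cover above 1.2 rad and horizontal distance between spare_mid and case below 0.06 m), for 0.2 s.
At the end, for the whole second after the job is handed in: The cover stands open by itself (more than 1.2 rad), and the spare cartridge stands released and at rest in the rack's empty slot, its centre within 8 mm of the slot's axis and its foot within 4 mm of the slot's floor, tilted less than 0.15 rad (value of joint cover above 1.2 rad and horizontal distance between spare_mid and slot below 0.008 m and z of spare_mid in the frame of rack below 0.044 m and angle between spare_mid's own z axis and vertical below 0.15 rad and linear speed of spare below 0.02 m/s); the robot touches nothing.
It fails at once if the latch is strained: more than 8 N between the tab's hook and its lip or stop (contact force between tab and keeper above 8 N).
It fails at once if the spare cartridge is tipped more than 0.6 rad (angle between spare_mid's own z axis and vertical above 0.6 rad).
It fails at once if the tin, the spatula or the pick is moved more than 20 mm (distance of any of tin, spatula_mid, pick from where it was at the start of the episode above 0.02 m).
It fails at once if a cartridge in the rack is moved more than 12 mm (distance of any of cart_a_mid, cart_b_mid, cart_c_mid, cart_d_mid from where it was at the start of the episode above 0.012 m).
It also fails if it takes over 58 s, if anything falls off the work surface, if the arm or the gripper's body presses on something with over 40 N, if the wrist force passes 120 N, or if a joint passes its speed limit or range.

### The arm

A 6-joint arm with a two-finger parallel gripper is mounted at the origin on the work surface. World frame = base frame: x ahead of the robot, y to its left, z up, the work surface at z = 0. Lengths are in m, angles in rad, forces in N, time in s.
With the tool pointing down it reaches from about 0.35 to 0.925 m from the base axis. Payload 6.4 kg.
Tool frame: the origin (TCP) lies at the very end of the fingers, on their centre line; the grasp point (between the pads) lies env.grip_depth behind it (env.grip_depth is the distance from the TCP to the grasp point, in m); z points along the fingers, y is the line along which they close (so a half turn about z gives the same grasp; the last joint's range is limited). The gripper opens to 85 mm and grips with 20 to 120 N. Pads are 22 mm wide; open, the fingers measure 114 mm over their backs; the gripper's body (76 mm by 85 mm) begins 54 mm behind the grasp point. The pads swing forward as they close: fully open they stand 13 mm farther back than shut.
Start: joints at [-1.373, 0.245, 1.558, -0, 1.339, -0.174], TCP at [0.236, -0.606, 0.231] pointing down, gripper open.
Joint ranges: [-3.13, 3.13], [-1.02, 2.26], [0.13, 2.54], [-0.95, 4.09], [0.21, 2.88], [-2.74, 2.74]. Speed limits (rad/s): [2.57, 2.57, 3.14, 3.14, 3.14, 3.14].

### API

Orientations are given as a unit quaternion [w, x, y, z].
In Python, from cell import env gives the robot as it stands.
- The arm moves only by the shell command python3 -m pendant 'ROWS' [OPENING]. ROWS is JSON, a list of rows, each an object with "slide": the shift along the tool's x, y, z in mm, a list of three; "dr": the turn, a rotation vector about the tool's x, y, z in degrees, a list of three. A call has 1 to 5 rows; each row is the pose to reach, as a shift and turn from the pose commanded when the call began, along the tool's axes at that moment; what a row does not reach only later rows make up. A row lasts 1/8 s, in which the tool goes at most 62.5 mm and 10.7 degrees, less where a joint would pass 70% of its speed; a pose out of reach is approached as far as the arm can. A call with a gripper value outside its range is refused whole. OPENING is the opening, from -1 (shut) to 1 (fully open), so that 0 is half open, set as the call begins (- or left out, the last holds). The fingers move at their own pace and stop on an object; the grip force is fixed at half the most. Time passes only in rows, so rows that repeat a pose let the fingers close. It gives the time, the measured TCP pose, the force, the opening and the grip force at its end, in the units of the state.
- env.state(): the state, without advancing time (a new reading comes with each control period).
- env.camera(name): name is "scene" or "top" or "wrist"; returns the picture (480x640x3 uint8, blue, green, red); there is no depth.
- env.camera_model(name): a dict with "fx", "fy", "cx", "cy" (pixels), "R" (3x3) and "t" (3): a world point X has camera coordinates R X + t. Camera axes: x right, y down, z forward; pixel columns grow to the right and rows downward; lengths in m; the calibration is good to about 2 mm. A picture is of the moment at which its call begins: read the wrist's pose just before it. camera_model takes no time and is no camera call; for the wrist camera it gives the pose at the moment of the call.
- env.sign_off(): hands the job in; it is judged then, once.
The state is a dict: "clock": time; "joint_pos": joint angles; "qvel": joint speeds; "tau": joint torques, N m; "position": TCP position; "orientation": TCP orientation; "contact_force": force on the tool from outside, world axes, zero at the start; "torque": the same for the moment, N m; "finger_gap": finger opening in m; "grasp_force": force on a finger pad.
Only numpy, scipy, OpenCV 4.12 (cv2) and the standard library are available. Lean on these libraries where they do the work, as an engineer would, in place of code of your own. Each camera call takes 0.05 s, during which the arm holds its last target. There are 200 camera calls.

## Working session

There is one attempt and no reset: what is moved stays moved. The work goes in short steps, Python scripts to look and compute and a shell command to move; the robot and the scene stay as the last step left them, time stands still between calls to the robot, and variables do not carry over. Pictures are saved under pics/ and viewed, at most 12 in all, crops included, and the job is handed in when it is done.

```bash
ls; mkdir -p pics; python3 - <<'E'
from cell import env
import cv2,numpy as np
s=env.state();print(s,env.grip_depth)
for n in("scene","top"):
    cv2.imwrite(f"pics/{n}0.png",env.camera(n));m=env.camera_model(n);print(n,{k:np.round(v,3).tolist() for k,v in m.items()})
E
```

```text
pics
{'clock': 0.0, 'joint_pos': array([-1.37309257e+00,  2.45834443e-01,  1.55900884e+00,  7.66770301e-06,
        1.33871722e+00, -1.74079875e-01]), 'qvel': array([ 0.00077117, -0.00122729, -0.00159251, -0.00043947,  0.00109585,
       -0.00012401]), 'tau': array([-1.64585081e-04, -4.29507208e+01, -3.26126504e+01, -1.83395523e-04,
        5.37605883e-03, -6.05564580e-06]), 'position': array([ 0.23603839, -0.60502757,  0.23017009]), 'orientation': array([-9.83896530e-04,  9.82771501e-01,  1.84822100e-01, -7.89181180e-06]), 'contact_force': array([-0.0740502 ,  0.00381387,  0.56345308]), 'torque': array([ 0.01579586, -0.00092503, -0.02707137]), 'grasp_force': 0.0, 'finger_gap': 0.08525545693787641} 0.0187
scene {'fx': 493.184, 'fy': 493.184, 'cx': 316.232, 'cy': 242.109, 'R': [[-0.027, 1.0, -0.01], [0.635, 0.01, -0.773], [-0.772, -0.027, -0.635]], 't': [0.042, -0.265, 1.429]}
top {'fx': 569.841, 'fy': 569.841, 'cx': 308.919, 'cy': 246.872, 'R': [[0.009, -1.0, -0.008], [-0.988, -0.007, -0.155], [0.155, 0.01, -0.988]], 't': [-0.046, 0.539, 1.245]}
```

View pics/top0.png

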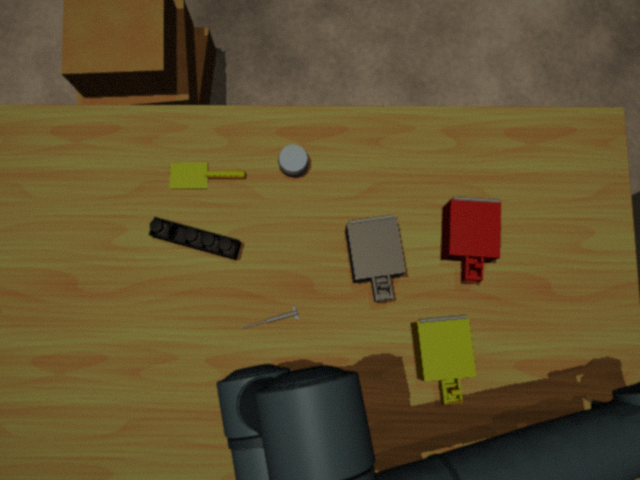

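View pics/scene0.png

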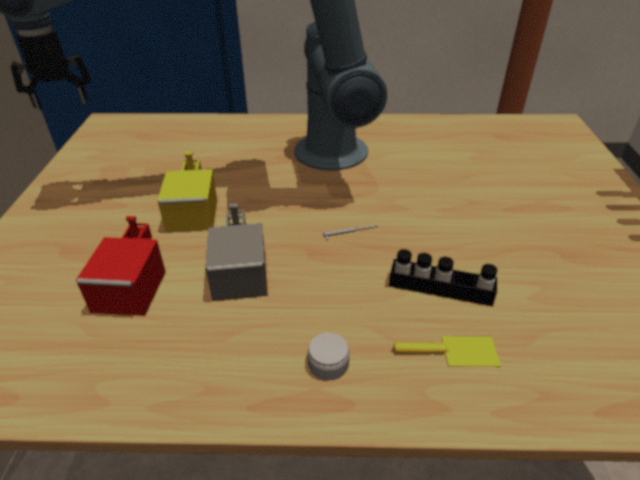

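The look-alikes in the top view are red (473,235), yellow (446,355) and grey (376,255). The grey one matches the description, so I'll confirm it in an enlarged crop.

```bash
python3 - <<'E'
import cv2,numpy as np
t=cv2.imread("pics/top0.png");s=cv2.imread("pics/scene0.png")
a=cv2.resize(t[205:305,335:435],(400,400),interpolation=cv2.INTER_CUBIC)
b=cv2.resize(s[200:300,190:290],(400,400),interpolation=cv2.INTER_CUBIC)
c=cv2.resize(t[210:260,145:245],(400,200),interpolation=cv2.INTER_CUBIC)
d=cv2.resize(s[245:305,385:505],(400,200),interpolation=cv2.INTER_CUBIC)
cv2.imwrite("pics/crop1.png",cv2.convertScaleAbs(np.vstack([np.hstack([a,b]),np.hstack([c,d])]),alpha=1.5))
E
```

```text
(no output)
```

View pics/crop1.png

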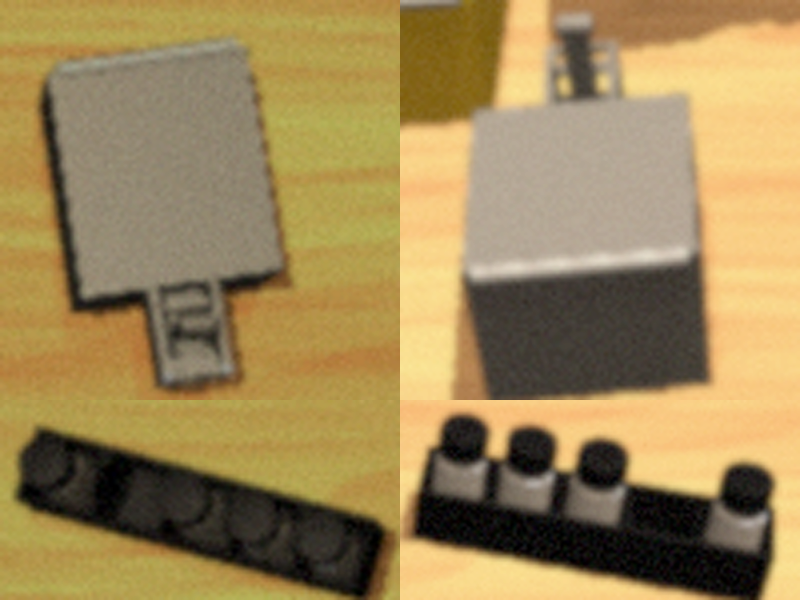

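The crop confirms it: the grey case is the only one in the described colours. In the top view its cover corners are near (355,280), (406,273), (396,215) and (347,222), and the frame points down at (385,300). The rack's empty slot is second from the left, the +y side, near (178,232). Next I'll compute the coordinates.

```bash
cat > h.py <<'E'
import numpy as np,cv2
from cell import env
def ray(m,p):
    R=np.array(m["R"]);t=np.array(m["t"]);d=R.T@np.array([(p[0]-m["cx"])/m["fx"],(p[1]-m["cy"])/m["fy"],1]);return -R.T@t,d
def plane(m,p,z):
    o,d=ray(m,p);return o+d*(z-o[2])/d[2]
def tri(m1,p1,m2,p2):
    A=[];b=[]
    for m,p in((m1,p1),(m2,p2)):
        o,d=ray(m,p);d/=np.linalg.norm(d);P=np.eye(3)-np.outer(d,d);A.append(P);b.append(P@o)
    return np.linalg.lstsq(np.vstack(A),np.hstack(b),rcond=None)[0]
def proj(m,X):
    c=np.array(m["R"])@X+np.array(m["t"]);return m["fx"]*c[0]/c[2]+m["cx"],m["fy"]*c[1]/c[2]+m["cy"]
E
python3 - <<'E'
from h import *
np.set_printoptions(precision=4,suppress=True)
T=env.camera_model("top");S=env.camera_model("scene")
c=[plane(T,p,.089) for p in((355.5,280.5),(405.75,273),(395.7,215.5),(347.5,222))]
print("top corners nl nr fr fl",*c,sep="\n")
f=lambda x,y:(190+(x-400)/4,200+y/4)
c2=[plane(S,f(*p),.089) for p in((690,97),(472,113),(468,270),(693,250))]
print("scene corners nl nr fr fl",*c2,sep="\n")
for n,q in(("T",c),("S",c2)):
    ce=np.mean(q,0);ax=(q[2]+q[3]-q[0]-q[1])/2;ay=(q[0]+q[3]-q[1]-q[2])/2
    print(n,ce,np.linalg.norm(ax),np.linalg.norm(ay),np.degrees(np.arctan2(ax[1],ax[0])),np.degrees(np.arctan2(-ay[0],ay[1])))
print("frame end",[plane(T,p,.089) for p in((375,301.2),(394.5,300))])
print("roll scene top",plane(S,f(573,18),.125))
print("rack T",[plane(T,(145+x/4,210+(y-400)/4),.04) for x,y in((38,430),(383,522),(360,598),(18,497))])
g=lambda x,y:(385+(x-400)/400*120,245+(y-400)/200*60)
print("caps S",[plane(S,g(*p),.076) for p in((465,432),(530,442),(602,455),(748,480))])
print("caps T",[plane(T,(145+x/4,210+(y-400)/4),.076) for x,y in((43,465),(190,497),(252,517),(322,540))])
E
```

```text
top corners nl nr fr fl
[ 0.4595 -0.1436  0.089 ]
[ 0.4765 -0.2519  0.089 ]
[ 0.603  -0.2322  0.089 ]
[ 0.5878 -0.1266  0.089 ]
scene corners nl nr fr fl
[ 0.4692 -0.1392  0.089 ]
[ 0.4842 -0.249   0.089 ]
[ 0.6024 -0.2275  0.089 ]
[ 0.5869 -0.1247  0.089 ]
T [ 0.5317 -0.1886  0.089 ] 0.12871033806369853 0.10818490822408834 8.20040172723583 8.588845582125707
S [ 0.5357 -0.1851  0.089 ] 0.11928795070268729 0.10735568962405746 8.688501180332304 8.169442840074044
frame end [array([ 0.4153, -0.1851,  0.089 ]), array([ 0.4182, -0.2269,  0.089 ])]
roll scene top [ 0.4508 -0.1983  0.125 ]
rack T [array([0.6051, 0.3114, 0.04  ]), array([0.5533, 0.1126, 0.04  ]), array([0.5097, 0.1244, 0.04  ]), array([0.5662, 0.3208, 0.04  ])]
caps S [array([0.545 , 0.1442, 0.076 ]), array([0.5533, 0.1806, 0.076 ]), array([0.5639, 0.22  , 0.076 ]), array([0.5837, 0.2979, 0.076 ])]
caps T [array([0.5779, 0.2973, 0.076 ]), array([0.5605, 0.215 , 0.076 ]), array([0.5495, 0.1803, 0.076 ]), array([0.5369, 0.1412, 0.076 ])]
```

```bash
cat >> h.py <<'E'
from scipy.spatial.transform import Rotation as Ro
def rel(target,yaw_x=None,s=None):
    "slide mm and dr deg to bring TCP to world target, tool down, tool x at yaw_x deg"
    s=s or env.state();q=s["orientation"];R=Ro.from_quat([q[1],q[2],q[3],q[0]])
    sl=R.inv().apply(np.array(target)-s["position"])*1000
    dr=None
    if yaw_x is not None:
        a=np.radians(yaw_x);T=Ro.from_matrix(np.array([[np.cos(a),np.sin(a),0],[np.sin(a),-np.cos(a),0],[0,0,-1]]))
        dr=np.round(np.degrees((R.inv()*T).as_rotvec()),1)
    print("slide",np.round(sl,1),"dr",dr)
E
python3 -m pendant '[{"slide":[43,-37,0],"dr":[0,0,2]},{"slide":[86,-75,0],"dr":[0,0,5]},{"slide":[129,-112,0],"dr":[0,0,8]},{"slide":[172,-150,0],"dr":[0,0,11]},{"slide":[215,-187,0],"dr":[0,0,13]}]' -0.1
python3 -c "
from h import *
rel([.448,-.2,.24],8.4)"
```

```text
clock: 0.72
position: [0.3689, -0.3513, 0.2309]
orientation: [-0.0, 0.997, 0.072, -0.0]
contact_force: [-0.3, 0.3, -0.4]
finger_gap: 0.0386
grasp_force: 0.0
slide [  99.9 -138.5   -9. ] dr [-0.   0.  -0.2]
```

```bash
python3 -m pendant '[{"slide":[33,-46,-3],"dr":[0,0,0]},{"slide":[66,-92,-6],"dr":[0,0,0]},{"slide":[100,-138,-9],"dr":[0,0,0]},{"slide":[100,-138,-9],"dr":[0,0,0]}]'
python3 - <<'E'
from h import *
np.set_printoptions(precision=4,suppress=True)
m=env.camera_model("wrist");im=env.camera("wrist")
print(env.state()["position"],{k:np.round(v,3).tolist() for k,v in m.items()})
print("pred roll",proj(m,np.array([.448,-.2,.119])))
cv2.imwrite("pics/w1.png",im)
E
```

```text
clock: 1.23
position: [0.4485, -0.1992, 0.2402]
orientation: [-0.0, 0.997, 0.075, 0.0]
contact_force: [-0.8, -1.2, 0.1]
finger_gap: 0.0384
grasp_force: 0.0
[ 0.4479 -0.2009  0.24  ] {'fx': 373.388, 'fy': 373.388, 'cx': 318.153, 'cy': 239.244, 'R': [[0.15, -0.989, -0.001], [-0.937, -0.143, 0.318], [-0.315, -0.047, -0.948]], 't': [-0.265, 0.346, 0.52]}
pred roll (np.float64(318.0428197427436), np.float64(228.73222512126816))
```

View pics/w1.png

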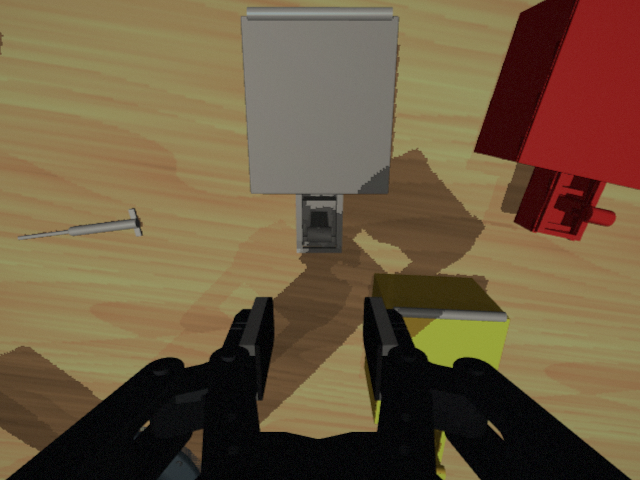

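The wrist view shows the grey cover with near corners (249,194) and (389,193). The frame ends at (297–343, 251), and the roll is near (320,236).

```bash
python3 - <<'E'
from h import *
np.set_printoptions(precision=4,suppress=True)
m=env.camera_model("wrist")
a,b,e,f=[plane(m,p,.089) for p in((249,194),(389,193),(242,20),(398,20))]
c,d=[plane(m,p,.089) for p in((297,251),(343,251))]
print(a,b,e,f,c,d)
v=a-b;yaw=np.degrees(np.arctan2(-v[0],v[1]));print(np.linalg.norm(v),yaw)
ax=np.array([np.cos(np.radians(yaw)),np.sin(np.radians(yaw)),0])
w=(e+f-a-b)/2;print(np.linalg.norm(w),np.degrees(np.arctan2(w[1],w[0])))
near=(a+b)/2;print("hinge from near",near+.125*ax,"roll",near-.024*ax,"frame mid",(c+d)/2,np.linalg.norm((c+d)/2-near))
print("roll ray",plane(m,(320,234),.122))
im=cv2.imread("pics/w1.png")[185:265,270:370];im=cv2.convertScaleAbs(im,alpha=2)
cv2.imwrite("pics/w1c.png",cv2.resize(im,(500,400),interpolation=cv2.INTER_CUBIC))
E
```

```text
[ 0.4587 -0.1442  0.089 ] [ 0.4761 -0.2546  0.089 ] [ 0.5801 -0.1285  0.089 ] [ 0.5961 -0.2355  0.089 ] [ 0.4163 -0.1885  0.089 ] [ 0.4221 -0.2266  0.089 ]
0.11167588354732545 8.943031207980951
0.12193691006414667 8.225080030376873
hinge from near [ 0.5909 -0.18    0.089 ] roll [ 0.4437 -0.2031  0.089 ] frame mid [ 0.4192 -0.2075  0.089 ] 0.048915186253824156
roll ray [ 0.4445 -0.2036  0.122 ]
```

View pics/w1c.png

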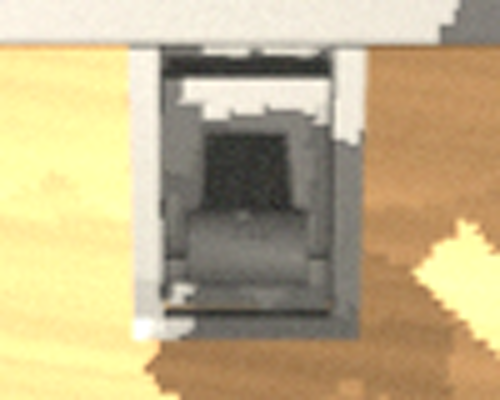

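The crop shows the roll centred at about (319.6, 234) in the wrist image, which puts it near (0.444, -0.2035, 0.119).

```bash
python3 -c "
from h import *
rel([.444,-.2035,.099],8.6)"
```

```text
slide [ -4.2   2.  141. ] dr [ 0.   0.  -0.1]
```

```bash
python3 -m pendant '[{"slide":[-4,2,50],"dr":[0,0,0]},{"slide":[-4,2,100],"dr":[0,0,0]},{"slide":[-4,2,130],"dr":[0,0,0]},{"slide":[-4,2,141],"dr":[0,0,0]},{"slide":[-4,2,141],"dr":[0,0,0]}]'
python3 - <<'E'
from h import *
m=env.camera_model("wrist");im=env.camera("wrist");print(env.state()["position"],env.state()["contact_force"],proj(m,np.array([.444,-.2035,.119])))
cv2.imwrite("pics/w2.png",cv2.convertScaleAbs(im,alpha=1.5))
E
```

```text
clock: 1.9
position: [0.4435, -0.2055, 0.0992]
orientation: [-0.0, 0.997, 0.072, -0.0]
contact_force: [0.5, -0.1, -0.2]
finger_gap: 0.0382
grasp_force: 0.0
[ 0.44424447 -0.20585007  0.1002119 ] [-0.51544581 -0.22731965  1.01191944] (np.float64(310.5604959075771), np.float64(333.3965570931026))
```

View pics/w2.png

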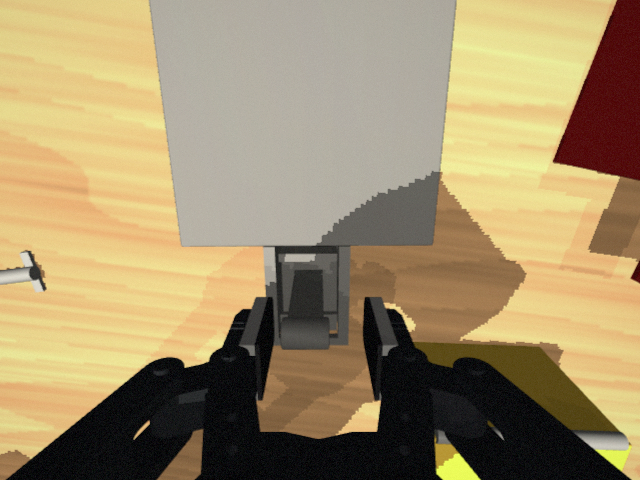

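The roll sits at (306,333), left of the fingers' mid-line at 319, so I need to centre on it before closing.

```bash
python3 - <<'E'
from h import *
m=env.camera_model("wrist");s=env.state();print(s["position"])
print("roll",plane(m,(306,333),.120)," axis pt px",proj(m,s["position"]+[0,0,.0187]))
rel(plane(m,(306,333),.12)-[0,0,.021],8.6)
E
```

```text
[ 0.44424447 -0.20585007  0.1002119 ]
roll [ 0.44459848 -0.2020387   0.12      ]  axis pt px (np.float64(315.8146394176525), np.float64(333.4563441490678))
slide [ 0.9 -3.7  1.2] dr [ 0.1 -0.1 -0.4]
```

```bash
python3 -m pendant '[{"slide":[0,-4.5,1],"dr":[0,0,0]},{"slide":[0,-4.5,1],"dr":[0,0,0]}]'; python3 -m pendant '[{"slide":[0,0,0],"dr":[0,0,0]},{"slide":[0,0,0],"dr":[0,0,0]},{"slide":[0,0,0],"dr":[0,0,0]},{"slide":[0,0,0],"dr":[0,0,0]}]' -1
```

```text
clock: 2.2
position: [0.4437, -0.2005, 0.0993]
orientation: [0.001, 0.997, 0.073, 0.001]
contact_force: [-0.3, 0.0, -1.1]
finger_gap: 0.0384
grasp_force: 0.0
clock: 2.7
position: [0.4435, -0.2006, 0.0988]
orientation: [0.0, 0.997, 0.072, 0.0]
contact_force: [-1.1, 2.0, 5.4]
finger_gap: 0.0164
grasp_force: 58.6
```

```bash
python3 -m pendant '[{"slide":[1,0,-0.3],"dr":[0,0,0]},{"slide":[1,0,-0.3],"dr":[0,0,0]}]'; python3 -c "
from h import *
import time
print(np.mean([env.state()['contact_force'] for _ in range(5)],0))"
```

```text
clock: 2.95
position: [0.4443, -0.2004, 0.0988]
orientation: [0.0, 0.997, 0.072, -0.0]
contact_force: [-2.5, 1.0, 4.9]
finger_gap: 0.0166
grasp_force: 58.6
[-2.50065795  1.02436735  4.93570422]
```

```bash
for i in 1; do python3 -m pendant '[{"slide":[0.7,0,-0.3],"dr":[0,0,0]},{"slide":[1.5,0,-0.3],"dr":[0,0,0]},{"slide":[1.5,0,-0.3],"dr":[0,0,0]}]'; done | grep -E "pos|cont"
```

```text
position: [0.4457, -0.2001, 0.0989]
contact_force: [-2.0, 0.1, 3.4]
```

```bash
python3 -m pendant '[{"slide":[0.7,0,0],"dr":[0,0,0]},{"slide":[1.5,0,0],"dr":[0,0,0]},{"slide":[1.5,0,0],"dr":[0,0,0]}]' | grep -E "pos|cont"
```

```text
position: [0.4472, -0.1999, 0.0989]
contact_force: [-2.0, -1.3, 3.8]
```

```bash
python3 -m pendant '[{"slide":[0.5,0,-0.2],"dr":[0,0,0]},{"slide":[1,0,-0.2],"dr":[0,0,0]},{"slide":[1,0,-0.2],"dr":[0,0,0]}]' | grep -E "pos|cont"
```

```text
position: [0.4481, -0.1997, 0.0989]
contact_force: [-2.0, -2.0, 1.4]
```

```bash
python3 -m pendant '[{"slide":[0.5,0,-0.2],"dr":[0,0,0]},{"slide":[1,0,-0.2],"dr":[0,0,0]},{"slide":[1,0,-0.2],"dr":[0,0,0]}]' | grep -E "pos|cont"
```

```text
position: [0.449, -0.1995, 0.0991]
contact_force: [-1.7, -3.6, -0.6]
```

```bash
python3 -m pendant '[{"slide":[0.5,0.3,0],"dr":[0,0,0]},{"slide":[1,0.5,0],"dr":[0,0,0]},{"slide":[1,0.5,0],"dr":[0,0,0]}]' | grep -E "pos|cont"
```

```text
position: [0.45, -0.1995, 0.099]
contact_force: [-2.6, -0.0, -0.8]
```

```bash
python3 -m pendant '[{"slide":[0.5,0.2,0],"dr":[0,0,0]},{"slide":[0.8,0.2,0],"dr":[0,0,0]},{"slide":[0.8,0.2,0],"dr":[0,0,0]}]' | grep -E "pos|cont"
```

```text
position: [0.4503, -0.1994, 0.099]
contact_force: [-5.0, 0.1, 1.2]
```

```bash
python3 -m pendant '[{"slide":[0.3,0.1,0],"dr":[0,0,0]},{"slide":[0.3,0.1,0],"dr":[0,0,0]}]' | grep -E "pos|cont"
```

```text
position: [0.4504, -0.1994, 0.099]
contact_force: [-7.0, 0.4, 1.3]
```

The steep rise of about 7 N/mm marks the stop. I'll back off into the free window and then begin the lift arc.

```bash
python3 -m pendant '[{"slide":[-0.6,0,0],"dr":[0,0,0]},{"slide":[-1.1,0,0],"dr":[0,0,0]},{"slide":[-1.1,0,0],"dr":[0,0,0]}]' | grep -E "pos|cont"
```

```text
position: [0.4501, -0.1996, 0.099]
contact_force: [-3.6, 2.7, -0.5]
```

```bash
python3 -m pendant '[{"slide":[0.2,0,-0.7],"dr":[0,0,0]},{"slide":[0.3,0,-1.4],"dr":[0,0,0]},{"slide":[0.3,0,-1.4],"dr":[0,0,0]}]' | grep -E "pos|cont"
```

```text
position: [0.4503, -0.1996, 0.1004]
contact_force: [-3.8, 4.6, -1.0]
```

```bash
python3 -m pendant '[{"slide":[-0.3,-0.5,-0.7],"dr":[0,0,0]},{"slide":[-0.1,-0.5,-1.4],"dr":[0,0,0]},{"slide":[-0.1,-0.5,-1.4],"dr":[0,0,0]}]' | grep -E "pos|cont"
```

```text
position: [0.4504, -0.1996, 0.1021]
contact_force: [-3.1, 2.4, -2.3]
```

```bash
python3 -m pendant '[{"slide":[0.3,-0.2,-1.4],"dr":[0,0,0]},{"slide":[0.7,-0.3,-2.8],"dr":[0,0,0]},{"slide":[0.7,-0.3,-2.8],"dr":[0,0,0]}]' | grep -E "pos|cont"
```

```text
position: [0.4512, -0.1994, 0.1052]
contact_force: [-3.4, 2.2, -0.8]
```

```bash
python3 -m pendant '[{"slide":[0.4,0,-1.4],"dr":[0,0,0]},{"slide":[0.8,0,-2.8],"dr":[0,0,0]},{"slide":[1.2,0,-4.2],"dr":[0,0,0]},{"slide":[1.6,0,-5.6],"dr":[0,0,0]},{"slide":[1.6,0,-5.6],"dr":[0,0,0]}]' | grep -E "pos|cont"
```

```text
position: [0.4528, -0.1991, 0.1107]
contact_force: [-3.6, 0.6, -1.8]
```

```bash
python3 - <<'E'
import numpy as np
L,h=142.6,32
f=lambda t:np.array([-L*np.cos(t)+h*np.sin(t),-(L*np.sin(t)+h*np.cos(t))])
for blk in([.08,.11,.15,.2,.26,.32],[.32,.4,.48,.56,.64,.72],[.72,.8,.88,.96,1.04,1.12],[1.12,1.2,1.28,1.36,1.44,1.52],[1.52,1.6,1.66]):
    print(blk[0],[np.round(f(t)-f(blk[0]),1).tolist() for t in blk[1:]])
E
python3 -m pendant '[{"slide":[1.2,0,-4.2],"dr":[0,0,0]},{"slide":[2.8,0,-9.7],"dr":[0,0,0]},{"slide":[2.8,0,-9.7],"dr":[0,0,0]}]' | grep -E "pos|cont"
```

```text
0.08 [[1.4, -4.2], [3.4, -9.7], [6.2, -16.4], [10.0, -24.3], [14.3, -31.9]]
0.32 [[6.4, -9.8], [13.6, -19.0], [21.5, -27.6], [30.0, -35.6], [39.2, -42.9]]
0.72 [[9.7, -6.5], [19.9, -12.2], [30.5, -17.1], [41.5, -21.1], [52.8, -24.2]]
1.12 [[11.5, -2.2], [23.1, -3.5], [34.8, -3.8], [46.5, -3.3], [58.0, -1.7]]
1.52 [[11.4, 2.4], [19.9, 4.9]]
position: [0.4559, -0.1987, 0.121]
contact_force: [-2.6, 0.6, -0.7]
```

```bash
python3 -m pendant '[{"slide":[3.3,0,-6.7],"dr":[0,0,0]},{"slide":[7,0,-14.6],"dr":[0,0,0]},{"slide":[11.2,0,-22.2],"dr":[0,0,0]},{"slide":[11.2,0,-22.2],"dr":[0,0,0]}]' | grep -E "pos|cont"
```

```text
position: [0.4675, -0.197, 0.1436]
contact_force: [-3.7, 0.8, 1.3]
```

```bash
python3 -m pendant '[{"slide":[6.4,0,-9.8],"dr":[0,0,0]},{"slide":[13.6,0,-19],"dr":[0,0,0]},{"slide":[21.5,0,-27.6],"dr":[0,0,0]},{"slide":[30,0,-35.6],"dr":[0,0,0]},{"slide":[39.2,0,-42.9],"dr":[0,0,0]}]'| grep -E "pos|cont|gap"
```

```text
position: [0.5059, -0.1911, 0.1861]
contact_force: [-4.3, 0.4, -1.1]
finger_gap: 0.0162
```

```bash
python3 -m pendant '[{"slide":[9,0,-8],"dr":[0,0,0]},{"slide":[19,0,-14],"dr":[0,0,0]},{"slide":[29.5,0,-19],"dr":[0,0,0]},{"slide":[40.5,0,-23],"dr":[0,0,0]},{"slide":[52,0,-26],"dr":[0,0,0]}]'| grep -E "pos|cont|gap"
```

```text
position: [0.5577, -0.1836, 0.2118]
contact_force: [-4.8, 2.8, 0.7]
finger_gap: 0.016
```

```bash
python3 -m pendant '[{"slide":[11.5,0,-2.2],"dr":[0,0,0]},{"slide":[23,0,-3.5],"dr":[0,0,0]},{"slide":[34.8,0,-3.8],"dr":[0,0,0]},{"slide":[46.5,0,-3.3],"dr":[0,0,0]},{"slide":[58,0,-1.7],"dr":[0,0,0]}]'| grep -E "pos|cont|gap"
```

```text
position: [0.6152, -0.1748, 0.2137]
contact_force: [-2.9, 2.2, 4.0]
finger_gap: 0.0157
```

```bash
python3 -m pendant '[{"slide":[11.4,0,2.2],"dr":[0,0,0]},{"slide":[19.9,0,4.7],"dr":[0,0,0]},{"slide":[19.9,0,4.7],"dr":[0,0,0]}]'| grep -E "pos|cont|gap"; python3 -m pendant '[{"slide":[0,0,-3],"dr":[0,0,0]},{"slide":[0,0,-5],"dr":[0,0,0]},{"slide":[0,0,-6],"dr":[0,0,0]}]' -0.1| grep -E "pos|cont|gap"
```

```text
position: [0.6355, -0.1717, 0.2089]
contact_force: [0.5, 5.5, 3.9]
finger_gap: 0.0153
position: [0.6337, -0.1731, 0.2144]
contact_force: [-0.4, -0.8, 1.0]
finger_gap: 0.0379
```

```bash
python3 -m pendant '[{"slide":[0,0,-40],"dr":[0,0,0]},{"slide":[0,0,-90],"dr":[0,0,0]},{"slide":[-50,0,-100],"dr":[0,0,0]},{"slide":[-110,0,-100],"dr":[0,0,0]},{"slide":[-170,0,-100],"dr":[0,0,0]}]'| grep -E "pos|cont|gap"; python3 -m pendant '[{"slide":[0,0,0],"dr":[0,0,0]}]' >/dev/null
python3 - <<'E'
from h import *
im=env.camera("wrist");cv2.imwrite("pics/w3.png",im);t=env.camera("top");cv2.imwrite("pics/top3.png",t)
print(env.state()["position"],env.camera_model("wrist"))
cv2.imwrite("pics/w3v.png",cv2.convertScaleAbs(im,alpha=1.6))
E
```

```text
position: [0.4639, -0.1975, 0.3145]
contact_force: [-0.3, -0.5, 1.1]
finger_gap: 0.0386
[ 0.46544493 -0.19752081  0.31475139] {'fx': 373.3883325810812, 'fy': 373.3883325810812, 'cx': 318.1529597235009, 'cy': 239.24352142533533, 'R': array([[ 1.43667569e-01, -9.89625873e-01,  5.10534788e-04],
       [-9.38550287e-01, -1.36089112e-01,  3.17179937e-01],
       [-3.13819994e-01, -4.60476329e-02, -9.48365239e-01]]), 't': array([-0.26338756,  0.34031715,  0.59637335])}
```

View pics/w3v.png

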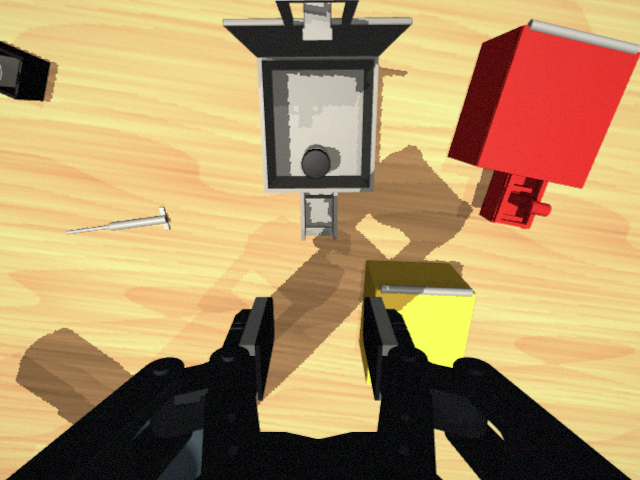

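The cover stands open. The spare's cap is at (316,162) inside the case, near its tab side.

```bash
python3 - <<'E'
from h import *
np.set_printoptions(precision=4,suppress=True)
m=env.camera_model("wrist")
im=cv2.imread("pics/w3.png");g=cv2.cvtColor(im,cv2.COLOR_BGR2GRAY)[138:190,290:345]
for T in(25,35,45):
    n,l,st,c=cv2.connectedComponentsWithStats((g<T).astype(np.uint8));i=l[24,26]
    print(T,st[i]+[290,138,0,0,0],c[i]+[290,138])
p=plane(m,(316,161.5),.076);print("cart",p)
print([plane(m,q,.085) for q in((266,191),(375,190))])
print("yaw rack grasp etc"); rel([p[0],p[1],.15],8.4)
E
```

```text
25 [ 290  138   55   52 2805] [317.0225 163.5287]
35 [ 290  138   55   52 2187] [316.8788 158.9712]
45 [ 290  138   55   52 1924] [316.8685 157.4132]
cart [ 0.4995 -0.1914  0.076 ]
[array([ 0.4643, -0.1455,  0.085 ]), array([ 0.4811, -0.2542,  0.085 ])]
yaw rack grasp etc
slide [ 34.4  -1.4 164.8] dr [ 0.1 -0.1 -0.2]
```

```bash
python3 -m pendant '[{"slide":[20,-1,50],"dr":[0,0,0]},{"slide":[34.5,-2,100],"dr":[0,0,0]},{"slide":[34.5,-2,150],"dr":[0,0,0]},{"slide":[34.5,-2,165],"dr":[0,0,0]},{"slide":[34.5,-2,165],"dr":[0,0,0]}]' 0.2| grep -E "pos|cont|gap"
python3 - <<'E'
from h import *
im=env.camera("wrist");m=env.camera_model("wrist");cv2.imwrite("pics/w4v.png",cv2.convertScaleAbs(im,alpha=1.6))
s=env.state();rel([.4995,-.1914,.045],8.4)
print(proj(m,np.array([.4995,-.1914,.076])))
E
```

```text
position: [0.5, -0.1902, 0.1492]
contact_force: [-0.7, -0.8, 0.6]
finger_gap: 0.051
slide [ -1.5   0.3 105.8] dr [ 0.1 -0.1 -0.1]
(np.float64(317.3130376992747), np.float64(251.68694930424803))
```

View pics/w4v.png

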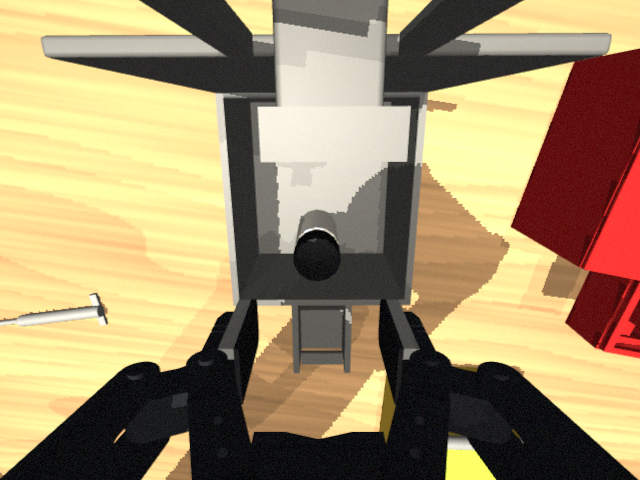

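The cap is centred at about (317,257), some 3 mm nearer the robot than predicted.

```bash
python3 - <<'E'
from h import *
m=env.camera_model("wrist");p=plane(m,(317,256.5),.076);print(p);rel([p[0],p[1],.045],8.4)
E
python3 -m pendant '[{"slide":[-3.5,0,40],"dr":[0,0,0]},{"slide":[-3.5,0,75],"dr":[0,0,0]},{"slide":[-3.5,0,95],"dr":[0,0,0]},{"slide":[-3.5,0,104],"dr":[0,0,0]},{"slide":[-3.5,0,104],"dr":[0,0,0]}]'| grep -E "pos|cont|gap"
```

```text
[ 0.49629918 -0.19166926  0.076     ]
slide [-4.700e+00  1.000e-01  1.058e+02] dr [ 0.1 -0.1 -0.1]
position: [0.497, -0.1914, 0.0466]
contact_force: [0.3, 0.9, 0.9]
finger_gap: 0.0515
```

```bash
python3 -m pendant '[{"slide":[0,0,0],"dr":[0,0,0]},{"slide":[0,0,0],"dr":[0,0,0]},{"slide":[0,0,0],"dr":[0,0,0]},{"slide":[0,0,0],"dr":[0,0,0]}]' -1| grep -E "clock|pos|cont|gap|gras"
```

```text
clock: 13.72
position: [0.4972, -0.1913, 0.047]
contact_force: [-0.6, 1.0, 6.1]
finger_gap: 0.0283
grasp_force: 59.0
```

```bash
python3 -m pendant '[{"slide":[0,0,-10],"dr":[0,0,0]},{"slide":[0,0,-40],"dr":[0,0,0]},{"slide":[-5,0,-90],"dr":[0,0,0]},{"slide":[-10,0,-140],"dr":[0,0,0]},{"slide":[-10,0,-155],"dr":[0,0,0]}]'| grep -E "pos|cont|gap|gras"
python3 -c "
from h import *
rel([.547,.172,.2],75.3)"
```

```text
position: [0.4874, -0.1931, 0.2046]
contact_force: [0.2, -0.0, -0.4]
finger_gap: 0.0285
grasp_force: 59.1
slide [ 111.6 -352.7    3.5] dr [  0.4  -0.1 -67. ]
```

```bash
python3 -m pendant '[{"slide":[0,-45,0],"dr":[0,0,0]},{"slide":[5,-95,0],"dr":[0,0,-9]},{"slide":[20,-145,0],"dr":[0,0,-19]},{"slide":[35,-195,0],"dr":[0,0,-29]},{"slide":[55,-245,0],"dr":[0,0,-39]}]'| grep -E "pos|cont|gap|gras"
python3 -c "
from h import *
rel([.547,.172,.2],75.3)"
```

```text
position: [0.5044, 0.06, 0.1994]
contact_force: [0.8, 0.1, -0.3]
finger_gap: 0.0282
grasp_force: 59.0
slide [111.4 -44.   -0.7] dr [ -0.1   0.  -27.7]
```

```bash
python3 -m pendant '[{"slide":[37,-15,0],"dr":[0,0,-9]},{"slide":[75,-30,0],"dr":[0,0,-18]},{"slide":[111,-44,0],"dr":[0,0,-28]},{"slide":[111,-44,0],"dr":[0,0,-28]}]'| grep -E "pos|ori|cont|gap|gras"
python3 - <<'E'
from h import *
im=env.camera("wrist");m=env.camera_model("wrist");cv2.imwrite("pics/w5.png",im);cv2.imwrite("pics/w5v.png",cv2.convertScaleAbs(im,alpha=2))
print(env.state()["position"],proj(m,np.array([.570,.259,.004])),proj(m,np.array([.570,.259,.04])))
E
```

```text
position: [0.5477, 0.1716, 0.199]
orientation: [-0.001, 0.791, 0.612, -0.001]
contact_force: [0.2, 0.3, -0.1]
finger_gap: 0.0281
grasp_force: 59.1
[0.54738364 0.17038028 0.19897693] (np.float64(319.92165439365465), np.float64(99.83159580569057)) (np.float64(320.03848188039046), np.float64(98.17831342716065))
```

View pics/w5v.png

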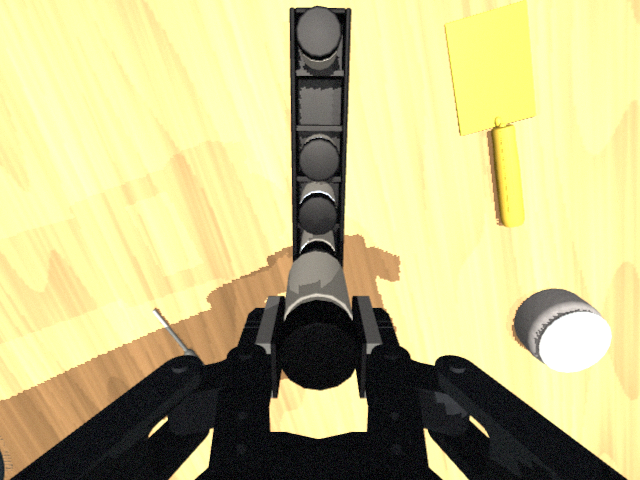

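The wrist view shows the rack in line with the tool and the empty slot between dividers at rows 76 and 127, centred near (320.5,101). The held cartridge hangs straight, with its cap near (319,349).

```bash
python3 - <<'E'
from h import *
np.set_printoptions(precision=4,suppress=True)
m=env.camera_model("wrist");s=env.state();P=s["position"]
sl=plane(m,(320.5,101),.04);ca=plane(m,(319,349),P[2]+.0295)
print(sl,"cap-tcp",ca-P)
im=cv2.imread("pics/w5.png").astype(int).sum(2)
print("col profile x=320",[(y,int(im[y,314:327].mean())) for y in range(64,142,2)])
print("row y=101",[(x,int(im[97:106,x].mean())) for x in range(286,356,2)])
rel([sl[0],sl[1],.13],75.3)
E
```

```text
[0.5698 0.257  0.04  ] cap-tcp [-0.0009  0.0014  0.0295]
col profile x=320 [(64, 146), (66, 144), (68, 129), (70, 75), (72, 75), (74, 74), (76, 20), (78, 10), (80, 66), (82, 73), (84, 76), (86, 74), (88, 107), (90, 175), (92, 180), (94, 177), (96, 175), (98, 175), (100, 174), (102, 174), (104, 172), (106, 171), (108, 169), (110, 169), (112, 165), (114, 165), (116, 164), (118, 165), (120, 162), (122, 161), (124, 127), (126, 160), (128, 160), (130, 144), (132, 74), (134, 154), (136, 224), (138, 84), (140, 103)]
row y=101 [(286, 371), (288, 374), (290, 308), (292, 84), (294, 84), (296, 8), (298, 56), (300, 145), (302, 172), (304, 174), (306, 175), (308, 175), (310, 175), (312, 172), (314, 176), (316, 173), (318, 177), (320, 174), (322, 174), (324, 172), (326, 173), (328, 175), (330, 172), (332, 163), (334, 151), (336, 153), (338, 151), (340, 119), (342, 8), (344, 75), (346, 72), (348, 253), (350, 390), (352, 388), (354, 381)]
slide [89.5 -0.  68.9] dr [-0.1  0.1  0.1]
```

```bash
python3 -m pendant '[{"slide":[40,0,15],"dr":[0,0,0]},{"slide":[75,0,40],"dr":[0,0,0]},{"slide":[88.5,0,65],"dr":[0,0,0]},{"slide":[88.5,0,69],"dr":[0,0,0]},{"slide":[88.5,0,69],"dr":[0,0,0]}]'| grep -E "pos|cont"
python3 - <<'E'
from h import *
im=env.camera("wrist");m=env.camera_model("wrist");cv2.imwrite("pics/w6.png",im);cv2.imwrite("pics/w6v.png",cv2.convertScaleAbs(im,alpha=2))
t=env.camera("top");cv2.imwrite("pics/top6.png",t)
a=cv2.convertScaleAbs(cv2.resize(im[230:430,200:440],(480,400)),alpha=2);b=cv2.convertScaleAbs(cv2.resize(env.camera("scene")[180:320,360:528],(480,400)),alpha=1.8)[:, :320]
cv2.imwrite("pics/c6.png",np.hstack([a,b]))
rel([.5698,.257,.0465],75.3)
E
```

```text
position: [0.5704, 0.2542, 0.1314]
contact_force: [0.6, 0.4, -0.1]
slide [ 1.9 -2.2 86.3] dr [ 0.1 -0.1 -0.1]
```

View pics/c6.png

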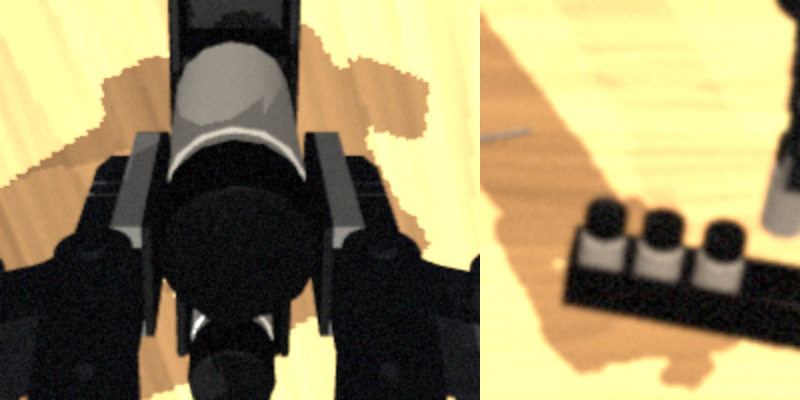

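Laterally the cartridge (column 236 in the crop) is centred on the rack (234). I'll descend with force checks.

```bash
python3 -m pendant '[{"slide":[0.5,0,20],"dr":[0,0,0]},{"slide":[0.5,0,38],"dr":[0,0,0]},{"slide":[0.5,0,46],"dr":[0,0,0]},{"slide":[0.5,0,54],"dr":[0,0,0]},{"slide":[0.5,0,54],"dr":[0,0,0]}]'| grep -E "pos|cont"
```

```text
position: [0.5711, 0.256, 0.0775]
contact_force: [-0.4, -0.3, 1.3]
```

Inside the slot with no contact, so I'll continue down.

```bash
python3 -m pendant '[{"slide":[0,0,10],"dr":[0,0,0]},{"slide":[0,0,20],"dr":[0,0,0]},{"slide":[0,0,26],"dr":[0,0,0]},{"slide":[0,0,28],"dr":[0,0,0]},{"slide":[0,0,28],"dr":[0,0,0]}]'| grep -E "pos|cont"
```

```text
position: [0.5762, 0.2637, 0.0622]
contact_force: [-15.9, 18.5, 51.3]
```

```bash
python3 -m pendant '[{"slide":[0,0,1],"dr":[0,0,0]},{"slide":[0,0,2],"dr":[0,0,0]},{"slide":[0,0,2],"dr":[0,0,0]}]'| grep -E "pos|cont"
```

```text
position: [0.5764, 0.2643, 0.0609]
contact_force: [-18.1, 20.7, 53.2]
```

Unexpected contact: about 53 N, with the tool pushed along the row. I'll back up and look.

```bash
python3 -m pendant '[{"slide":[0,0,-10],"dr":[0,0,0]},{"slide":[0,0,-20],"dr":[0,0,0]},{"slide":[0,0,-30],"dr":[0,0,0]},{"slide":[0,0,-30],"dr":[0,0,0]}]'| grep -E "pos|cont|gap|gras|ori"
python3 - <<'E'
from h import *
im=env.camera("wrist");cv2.imwrite("pics/w7.png",im);sc=env.camera("scene");cv2.imwrite("pics/sc7.png",sc);cv2.imwrite("pics/top7.png",env.camera("top"))
old=cv2.imread("pics/w6.png")
f=lambda i:cv2.convertScaleAbs(i,alpha=2)
a=f(cv2.resize(im[150:430,200:440],(343,400)));b=f(cv2.resize(sc[160:320,370:550],(450,400)))
cv2.imwrite("pics/c7.png",np.hstack([a,b]))
E
```

```text
position: [0.5708, 0.2552, 0.0774]
orientation: [0.0, 0.792, 0.611, -0.0]
contact_force: [0.8, 2.6, 1.6]
finger_gap: 0.0284
grasp_force: 77.2
```

View pics/c7.png

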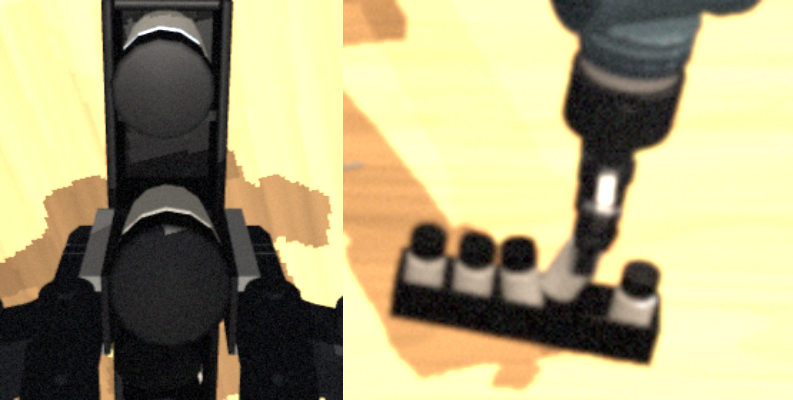

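The scene crop shows the spare tilted in the grip, foot towards -y at about (560,285). Neighbour c's cap has shifted left, from about 445.6 to 440 px. So the foot landed on the divider and slid off towards c. I'll raise the spare and then measure both numerically from the images.

```bash
python3 -m pendant '[{"slide":[0,0,-8],"dr":[0,0,0]},{"slide":[0,0,-20],"dr":[0,0,0]},{"slide":[0,0,-40],"dr":[0,0,0]},{"slide":[0,0,-70],"dr":[0,0,0]},{"slide":[0,0,-70],"dr":[0,0,0]}]'| grep -E "clock|pos|cont|gap|gras|ori"
python3 - <<'E'
from h import *
np.set_printoptions(precision=4,suppress=True)
S=env.camera_model("scene");sc=env.camera("scene");cv2.imwrite("pics/sc8.png",sc);cv2.imwrite("pics/w8.png",env.camera("wrist"));P=env.state()["position"]
print("grasp px",proj(S,P+[0,0,.0187]),"tcp px",proj(S,P),"expected foot",proj(S,P-[0,0,.0425]))
def caps(f):
    g=cv2.imread(f);h=cv2.cvtColor(g,cv2.COLOR_BGR2HSV)
    m=((h[...,1]<60)&(h[...,2]>60)).astype(np.uint8);m[:, :385]=0;m[:150]=0;m[310:]=0;m[:,510:]=0
    n,l,st,c=cv2.connectedComponentsWithStats(m)
    for i in range(1,n):
        if st[i,4]>20: print(f,st[i].tolist(),np.round(c[i],1))
for f in("pics/scene0.png","pics/sc7.png","pics/sc8.png"):caps(f)
E
```

```text
clock: 19.2
position: [0.5729, 0.2563, 0.1517]
orientation: [0.002, 0.792, 0.611, 0.003]
contact_force: [-0.4, -0.5, -1.0]
finger_gap: 0.0287
grasp_force: 77.2
grasp px (np.float64(474.5154335719551), np.float64(226.11079033852366)) tcp px (np.float64(472.49926293814417), np.float64(234.35673578616402)) expected foot (np.float64(468.11185322513205), np.float64(252.30082273160332))
pics/scene0.png [395, 262, 16, 13, 138] [402.8 268. ]
pics/scene0.png [415, 266, 17, 12, 143] [423.1 271.5]
pics/scene0.png [436, 269, 17, 13, 147] [443.7 275.5]
pics/scene0.png [478, 276, 18, 14, 154] [485.9 283.2]
pics/sc7.png [475, 150, 34, 5, 96] [487.6 151.3]
pics/sc7.png [487, 172, 21, 6, 65] [498.1 174.9]
pics/sc7.png [468, 187, 34, 10, 116] [484.8 192.8]
pics/sc7.png [469, 228, 12, 19, 150] [474.8 237.3]
pics/sc7.png [434, 256, 33, 26, 396] [450.1 272.4]
pics/sc7.png [395, 262, 16, 13, 146] [402.4 268.1]
pics/sc7.png [415, 265, 15, 13, 150] [421.8 271.4]
pics/sc7.png [477, 276, 19, 14, 171] [485.6 283.1]
pics/sc8.png [481, 150, 29, 6, 122] [496.1 152.4]
pics/sc8.png [478, 192, 13, 18, 148] [484.4 201.1]
pics/sc8.png [458, 223, 17, 26, 203] [465.6 239.2]
pics/sc8.png [395, 262, 16, 13, 142] [402.4 268. ]
pics/sc8.png [415, 265, 16, 13, 142] [422.  271.5]
pics/sc8.png [434, 269, 16, 13, 169] [442.1 274.9]
pics/sc8.png [477, 276, 19, 14, 172] [485.6 283.2]
```

```bash
python3 - <<'E'
from h import *
np.set_printoptions(precision=4,suppress=True)
S=env.camera_model("scene");P=env.state()["position"]
h=cv2.cvtColor(cv2.imread("pics/sc8.png"),cv2.COLOR_BGR2HSV)
for y in range(218,254,2):
    m=(h[y,:,1]<60)&(h[y,:,2]>60);x=np.where(m[450:490])[0]+450
    print(y,(x.min(),x.max()) if len(x) else None, end="; ")
# predicted silhouettes of tilted cylinder: pivot = grasp pt
u=np.array([.254,.967,0])
G=P+[0,0,.0187]
for a in(0,.15,.3,.45):
    ax=-np.array([0,0,1])*np.cos(a)-u*np.sin(a)
    print("\n",a,[np.round(proj(S,G+ax*d),1).tolist() for d in(0,.03,.061)])
w=cv2.imread("pics/w8.png");print("wrist state");m=env.camera_model("wrist")
for a in(0,.15,.3,.45):
    ax=-np.array([0,0,1])*np.cos(a)-u*np.sin(a);print(a,[np.round(proj(m,G+ax*d),1).tolist() for d in(-.0108,.0072,.061)])
g=w.sum(2);print([(y,int(g[y,310:326].mean())) for y in range(220,420,6)])
E
```

```text
218 None; 220 None; 222 None; 224 (np.int64(470), np.int64(470)); 226 (np.int64(469), np.int64(470)); 228 (np.int64(467), np.int64(470)); 230 (np.int64(466), np.int64(481)); 232 (np.int64(465), np.int64(469)); 234 (np.int64(463), np.int64(469)); 236 (np.int64(462), np.int64(468)); 238 (np.int64(460), np.int64(469)); 240 (np.int64(459), np.int64(474)); 242 (np.int64(458), np.int64(473)); 244 (np.int64(458), np.int64(471)); 246 (np.int64(460), np.int64(470)); 248 (np.int64(463), np.int64(468)); 250 None; 252 None; 
 0 [[474.5, 226.1], [471.3, 239.2], [468.1, 252.2]]

 0.15 [[474.5, 226.1], [468.8, 238.7], [463.2, 251.1]]

 0.3 [[474.5, 226.1], [466.4, 237.8], [458.4, 249.4]]

 0.45 [[474.5, 226.1], [464.2, 236.7], [454.0, 247.2]]
wrist state
0 [[322.7, 351.6], [322.1, 324.6], [321.0, 271.2]]
0.15 [[322.7, 347.5], [322.1, 327.0], [321.0, 287.1]]
0.3 [[322.7, 343.1], [322.1, 329.6], [320.9, 303.5]]
0.45 [[322.7, 338.5], [322.1, 332.3], [320.9, 320.4]]
[(220, 80), (226, 81), (232, 78), (238, 71), (244, 15), (250, 9), (256, 36), (262, 193), (268, 195), (274, 195), (280, 152), (286, 137), (292, 138), (298, 135), (304, 10), (310, 90), (316, 50), (322, 48), (328, 57), (334, 53), (340, 49), (346, 52), (352, 55), (358, 49), (364, 53), (370, 52), (376, 53), (382, 46), (388, 47), (394, 22), (400, 21), (406, 21), (412, 29), (418, 44)]
```

Cart c is back near its place, about 3 mm off at most. The spare is tilted about 0.33 rad in the grip, foot towards the tool's -x, and has slid up roughly 18 mm. I'll turn the tool +19° about its y, pivoting on the grasp point, to bring the spare vertical, and check it in the scene image.

```bash
python3 -m pendant '[{"slide":[3,0,-0.3],"dr":[0,9.5,0]},{"slide":[6,0,-1],"dr":[0,19,0]},{"slide":[6,0,-1],"dr":[0,19,0]}]'| grep -E "pos|cont|gap|gras|ori"
cat >> h.py <<'E'
def spare(f,y0=215,y1=262,x0=445,x1=490):
    sc=env.camera("scene");cv2.imwrite(f,sc);h=cv2.cvtColor(sc,cv2.COLOR_BGR2HSV)
    for y in range(y0,y1,2):
        x=np.where((h[y,x0:x1,1]<60)&(h[y,x0:x1,2]>60))[0]+x0
        if len(x):print(y,x.min(),x.max(),len(x),end="; ")
    s=env.state();q=s["orientation"];z=Ro.from_quat([q[1],q[2],q[3],q[0]]).as_matrix()[:,2]
    G=s["position"]-z*.0187;print("\nG",G.round(4),"px",np.round(proj(env.camera_model("scene"),G),1))
E
python3 -c "
from h import *
spare('pics/sc9.png')"
```

```text
position: [0.5706, 0.2597, 0.146]
orientation: [-0.101, 0.782, 0.601, 0.128]
contact_force: [0.0, -0.5, -0.5]
finger_gap: 0.0284
grasp_force: 77.1
229 477 481 4; 231 477 481 5; 233 477 480 4; 235 466 479 3; 237 466 479 3; 239 465 478 4; 241 465 477 6; 243 464 477 14; 245 464 476 13; 247 464 476 13; 249 465 475 11; 251 467 475 9; 
G [0.5698 0.2547 0.1646] px [473.6 226.7]
```

```bash
python3 - <<'E'
from h import *
h=cv2.cvtColor(cv2.imread("pics/sc9.png"),cv2.COLOR_BGR2HSV)
for y in(241,244,247):print(y,[(x,int(h[y,x,1]),int(h[y,x,2])) for x in range(458,484)])
h=cv2.cvtColor(cv2.imread("pics/scene0.png"),cv2.COLOR_BGR2HSV)
print([(x,int(h[276,x,1]),int(h[276,x,2])) for x in range(432,456)])
S=env.camera_model("scene")
print([np.round(proj(S,np.array([.5705,.2575,z])),1) for z in(.04,.05)])
E
python3 -c "
from h import *
spare('pics/sc10.png')"
```

```text
241 [(458, 113, 176), (459, 113, 176), (460, 112, 176), (461, 115, 169), (462, 108, 153), (463, 100, 115), (464, 71, 86), (465, 49, 78), (466, 54, 80), (467, 48, 75), (468, 54, 66), (469, 46, 56), (470, 39, 52), (471, 54, 52), (472, 45, 51), (473, 52, 54), (474, 50, 51), (475, 48, 59), (476, 42, 66), (477, 49, 68), (478, 64, 84), (479, 92, 117), (480, 105, 150), (481, 115, 168), (482, 114, 176), (483, 112, 177)]
244 [(458, 117, 176), (459, 119, 176), (460, 121, 173), (461, 119, 158), (462, 108, 132), (463, 81, 98), (464, 59, 78), (465, 51, 80), (466, 53, 82), (467, 47, 82), (468, 48, 85), (469, 49, 84), (470, 49, 88), (471, 52, 89), (472, 48, 90), (473, 52, 89), (474, 48, 95), (475, 50, 96), (476, 50, 97), (477, 55, 106), (478, 73, 122), (479, 97, 147), (480, 111, 167), (481, 116, 176), (482, 115, 177), (483, 118, 177)]
247 [(458, 122, 177), (459, 118, 177), (460, 119, 172), (461, 121, 152), (462, 101, 116), (463, 70, 84), (464, 54, 80), (465, 57, 81), (466, 54, 85), (467, 49, 84), (468, 59, 87), (469, 55, 88), (470, 56, 91), (471, 51, 90), (472, 50, 91), (473, 53, 91), (474, 56, 96), (475, 56, 96), (476, 56, 101), (477, 74, 113), (478, 98, 138), (479, 113, 163), (480, 114, 174), (481, 117, 176), (482, 118, 177), (483, 116, 176)]
[(432, 128, 16), (433, 128, 20), (434, 40, 38), (435, 59, 52), (436, 55, 65), (437, 55, 74), (438, 57, 76), (439, 52, 79), (440, 52, 83), (441, 56, 82), (442, 53, 87), (443, 55, 88), (444, 58, 88), (445, 54, 90), (446, 50, 92), (447, 55, 93), (448, 49, 94), (449, 53, 91), (450, 52, 83), (451, 54, 61), (452, 64, 32), (453, 135, 17), (454, 39, 26), (455, 255, 1)]
[array([462.7, 277.9]), array([463.7, 274.1])]
229 478 482 5; 231 467 482 6; 233 478 480 3; 235 467 480 3; 237 467 479 2; 239 466 468 3; 241 466 478 8; 243 466 477 12; 245 465 477 13; 247 464 476 12; 249 465 476 12; 251 469 474 6; 
G [0.5703 0.2555 0.1653] px [474.2 226.5]
```

The spare is now vertical, with its foot at about (470.2,246) in the scene. The slot axis column, midway between c and d, is about 464.6. So I need to go +1.7 mm along the row, then down.

```bash
python3 -m pendant '[{"slide":[-6,0,22],"dr":[0,0,0]},{"slide":[-12.7,0,43],"dr":[0,0,0]},{"slide":[-18,0,57],"dr":[0,0,0]},{"slide":[-20.9,0,65.8],"dr":[0,0,0]},{"slide":[-20.9,0,65.8],"dr":[0,0,0]}]'| grep -E "clock|pos|cont"
python3 - <<'E'
from h import *
spare('pics/sc11.png',255,296,430,500)
h=cv2.cvtColor(cv2.imread("pics/sc11.png"),cv2.COLOR_BGR2HSV)
for y in range(262,288,3):print(y,[int(v) for v in h[y,430:500,2]])
E
```

```text
clock: 20.4
position: [0.5722, 0.2632, 0.0785]
contact_force: [-0.6, 0.7, 0.1]
259 472 476 5; 261 472 475 4; 263 473 474 2; 265 461 473 3; 267 430 473 4; 269 430 463 10; 271 434 472 30; 273 435 473 30; 275 435 480 31; 277 435 482 34; 279 437 495 38; 281 443 495 30; 283 478 493 16; 285 477 493 16; 287 478 492 15; 289 486 491 6; 
G [0.5712 0.2574 0.097 ] px [468.2 255.9]
262 [51, 91, 109, 90, 52, 23, 17, 12, 7, 21, 18, 12, 20, 6, 14, 8, 21, 43, 93, 140, 167, 175, 177, 178, 178, 178, 178, 176, 173, 155, 121, 84, 56, 39, 18, 13, 20, 19, 18, 21, 27, 48, 64, 80, 100, 119, 144, 166, 175, 177, 178, 177, 177, 177, 172, 170, 167, 164, 163, 166, 169, 171, 173, 176, 176, 177, 178, 177, 178, 178]
265 [57, 82, 94, 75, 40, 21, 11, 7, 16, 13, 12, 5, 15, 8, 11, 9, 8, 49, 98, 145, 168, 177, 177, 178, 178, 177, 180, 175, 164, 138, 100, 76, 64, 51, 33, 19, 18, 17, 21, 15, 22, 33, 53, 71, 96, 127, 157, 172, 178, 178, 177, 164, 140, 105, 72, 51, 44, 43, 39, 40, 48, 59, 74, 95, 124, 148, 165, 175, 178, 177]
268 [80, 50, 33, 54, 62, 46, 30, 21, 17, 6, 18, 16, 13, 18, 23, 34, 54, 80, 110, 132, 143, 148, 155,
[... 1234 characters left out ...]
 89, 89, 86, 83, 71, 58, 28, 15, 13, 23, 37, 57, 72, 83, 93, 94, 97, 98, 96, 89, 87, 87, 86, 87, 97, 110, 116, 106, 75, 80, 129, 164, 176]
283 [3, 5, 15, 14, 9, 0, 9, 5, 16, 14, 3, 10, 12, 19, 22, 23, 19, 25, 28, 32, 20, 20, 7, 8, 16, 15, 14, 13, 5, 3, 6, 15, 15, 14, 17, 6, 18, 16, 19, 9, 5, 12, 10, 14, 14, 21, 35, 59, 70, 78, 84, 86, 88, 88, 91, 95, 100, 104, 109, 114, 115, 110, 101, 86, 58, 39, 78, 128, 163, 177]
286 [13, 17, 9, 8, 12, 9, 15, 10, 6, 10, 14, 15, 14, 11, 13, 12, 12, 5, 15, 13, 11, 12, 17, 11, 5, 11, 5, 17, 8, 5, 10, 13, 15, 8, 21, 16, 26, 17, 14, 23, 24, 21, 20, 24, 22, 27, 50, 65, 70, 77, 81, 86, 87, 89, 93, 92, 94, 97, 102, 100, 103, 100, 89, 63, 31, 27, 77, 127, 165, 176]
```

At row 277 the spare is centred at column 465.7, with the slot axis at about 464.8. I'll shift -1 mm along the row and lower gently.

```bash
python3 -m pendant '[{"slide":[-2,0,3],"dr":[0,0,0]},{"slide":[-3.5,0,7],"dr":[0,0,0]},{"slide":[-4.8,0,11],"dr":[0,0,0]},{"slide":[-5.5,0,12.9],"dr":[0,0,0]},{"slide":[-5.5,0,12.9],"dr":[0,0,0]}]'| grep -E "clock|pos|cont"
```

```text
clock: 21.08
position: [0.5721, 0.2622, 0.065]
contact_force: [0.3, -0.7, 0.6]
```

```bash
python3 -m pendant '[{"slide":[-1,0,2.9],"dr":[0,0,0]},{"slide":[-2,0,5.7],"dr":[0,0,0]},{"slide":[-2,0,5.7],"dr":[0,0,0]}]'| grep -E "clock|pos|cont"; python3 - <<'E'
from h import *
spare('pics/sc12.png',255,300,454,480)
h=cv2.cvtColor(cv2.imread("pics/sc12.png"),cv2.COLOR_BGR2HSV)
for y in range(262,291,3):print(y,[int(v) for v in h[y,430:500,2]])
E
```

```text
clock: 21.45
position: [0.572, 0.2621, 0.0588]
contact_force: [-0.6, 0.6, -0.8]
267 470 473 4; 269 469 473 5; 271 458 472 5; 273 458 472 5; 275 457 472 5; 277 457 479 8; 279 457 479 15; 281 456 479 18; 283 458 479 16; 285 466 479 8; 287 478 479 2; 
G [0.5706 0.2563 0.0767] px [465.6 263.8]
262 [51, 93, 107, 91, 52, 21, 9, 16, 8, 13, 17, 21, 16, 9, 12, 13, 15, 46, 91, 139, 164, 160, 132, 86, 41, 13, 17, 17, 21, 20, 15, 20, 21, 14, 10, 19, 14, 19, 28, 29, 30, 24, 12, 26, 55, 109, 150, 171, 177, 178, 179, 178, 177, 175, 173, 169, 167, 163, 164, 164, 169, 171, 173, 176, 177, 177, 178, 178, 177, 176]
265 [54, 82, 93, 76, 45, 14, 14, 13, 8, 12, 15, 17, 5, 6, 10, 8, 11, 49, 98, 144, 169, 175, 170, 148, 107, 54, 27, 24, 20, 25, 14, 17, 21, 7, 19, 20, 18, 19, 37, 55, 57, 44, 40, 73, 118, 154, 172, 177, 177, 177, 176, 165, 141, 105, 72, 50, 41, 42, 34, 38, 48, 56, 75, 96, 123, 148, 165, 173, 178, 177]
268 [78, 48, 36, 53, 58, 50, 31, 24, 17, 18, 10, 4, 14, 18, 24, 32, 52, 77, 105, 128, 139, 147, 151, 150, 143, 131, 118, 103, 78, 52, 30, 15, 16, 13, 16, 12, 14, 26, 44, 60, 72, 90, 109, 134, 156
[... 1407 characters left out ...]
3, 86, 90, 88, 93, 97, 99, 99, 90, 66, 34, 16, 12, 14, 29, 54, 68, 76, 81, 84, 86, 90, 91, 98, 100, 106, 109, 112, 112, 108, 103, 88, 57, 38, 75, 130, 163, 176]
286 [1, 16, 0, 14, 16, 11, 4, 4, 8, 6, 9, 2, 16, 2, 6, 7, 11, 18, 1, 8, 10, 1, 15, 11, 12, 12, 2, 6, 10, 13, 14, 17, 16, 27, 33, 36, 41, 49, 55, 55, 49, 38, 14, 16, 18, 31, 50, 63, 76, 77, 82, 84, 88, 90, 90, 91, 95, 96, 97, 101, 101, 100, 85, 61, 34, 31, 76, 131, 165, 176]
289 [13, 6, 3, 2, 9, 9, 9, 10, 11, 11, 7, 8, 13, 12, 12, 7, 14, 3, 11, 12, 9, 7, 3, 7, 8, 14, 10, 8, 11, 13, 9, 8, 6, 13, 4, 8, 18, 0, 1, 11, 12, 20, 12, 20, 20, 20, 19, 23, 21, 25, 32, 37, 44, 45, 51, 58, 63, 72, 78, 83, 82, 76, 61, 33, 18, 28, 77, 131, 165, 176]
```

The rack's rim line at about row 284 now cuts off the spare's foot, so it is inside the slot, centred at 463.6 against the 464.1 expected. I'll go further down.

```bash
python3 -m pendant '[{"slide":[-1.6,0,4.7],"dr":[0,0,0]},{"slide":[-3.3,0,9.4],"dr":[0,0,0]},{"slide":[-3.3,0,9.4],"dr":[0,0,0]}]'| grep -E "clock|pos|cont"
```

```text
clock: 21.88
position: [0.5717, 0.2621, 0.0485]
contact_force: [0.3, 0.6, -0.4]
```

Free so far, so I'll release and let it settle.

```bash
python3 -m pendant '[{"slide":[0,0,0],"dr":[0,0,0]},{"slide":[0,0,0],"dr":[0,0,0]},{"slide":[0,0,0],"dr":[0,0,0]},{"slide":[0,0,0],"dr":[0,0,0]}]' 0| grep -E "clock|pos|cont|gap"; python3 -m pendant '[{"slide":[0,0,-10],"dr":[0,0,0]},{"slide":[0,0,-35],"dr":[0,0,0]},{"slide":[0,0,-80],"dr":[0,0,0]},{"slide":[0,0,-130],"dr":[0,0,0]},{"slide":[-60,0,-150],"dr":[0,0,0]}]'| grep -E "clock|pos|cont|gap"
python3 - <<'E'
from h import *
sc=env.camera("scene");cv2.imwrite("pics/sc13.png",sc);cv2.imwrite("pics/top13.png",env.camera("top"))
for f in("scene0","sc13"):
    h=cv2.cvtColor(cv2.imread(f"pics/{f}.png"),cv2.COLOR_BGR2HSV)
    m=((h[...,1]<60)&(h[...,2]>60)).astype(np.uint8);m[:, :385]=0;m[:250]=0;m[310:]=0;m[:,510:]=0
    n,l,st,c=cv2.connectedComponentsWithStats(m);print(f,[(st[i].tolist(),np.round(c[i],1).tolist()) for i in range(1,n) if st[i,4]>20])
    d=(h[...,2]<45)
    print([ (y,"".join("#" if v else "." for v in d[y,390:500])) for y in range(246,292,3)] if f=="sc13" else "")
E
```

```text
clock: 22.38
position: [0.5724, 0.2621, 0.0494]
contact_force: [0.1, -1.0, -0.1]
finger_gap: 0.0425
clock: 23.0
position: [0.5488, 0.161, 0.1779]
contact_force: [-0.0, -1.1, 0.2]
finger_gap: 0.0426
scene0 [([395, 262, 16, 13, 138], [402.8, 268.0]), ([415, 266, 17, 12, 143], [423.1, 271.5]), ([436, 269, 17, 13, 147], [443.7, 275.5]), ([478, 276, 18, 14, 154], [485.9, 283.2])]

sc13 [([395, 262, 17, 13, 145], [402.9, 268.0]), ([415, 265, 16, 13, 146], [422.4, 271.6]), ([434, 267, 17, 16, 191], [443.0, 274.9]), ([457, 273, 18, 14, 150], [465.2, 280.0]), ([477, 276, 19, 14, 169], [485.8, 283.1])]
[(246, '..............................................................................................................'), (249, '..............................................................................................................'), (252, '.........##########...........................................................................................'), (255, '........############.........#########........................................................................'), (258, '........
[... 736 characters left out ...]
#######...............####.................######..........##......###....#############.....'), (279, '#############################################................######.................####......................'), (282, '######################################################.......#####..................###.......................'), (285, '########################################################################...........###..................##....'), (288, '.............############################################################################..............###....'), (291, '..............................############################################################################....')]
```

```bash
python3 - <<'E'
from h import *
for f in("scene0","sc13"):
    v=cv2.cvtColor(cv2.imread(f"pics/{f}.png"),cv2.COLOR_BGR2HSV)[...,2]
    print(f)
    for y in range(250,292,2):print(y,"".join("#" if a<45 else("+" if a<70 else ".") for a in v[y,392:500]))
E
```

```text
scene0
250 .........++#+++.............................................................................................
252 .......##########+..........................................................................................
254 ......############+.........+######+........................................................................
256 ......############+.......+###########+.....................................................................
258 .....+############+.......#############..........+######++..................................................
260 ..+###############........#############.........###########+................................................
262 ..#++++##########++......#############+........#############+...............................................
264 .+#+.....++++++....+###++#############+.......+#############+...............................................
266 .##+...............####+..++#########++.......##############...............................+#########+......
268 +##+..............+####+...............+####+++############+............
[... 2957 characters left out ...]
+....++########+++....
280 #############################################+++...........######+...............+####+.....................
282 ####################################################+++...+#####++...............+###++................+....
284 #################################################################+++++..........+####+................+#....
286 .+########################################################################+++++++###+++..............+##....
288 .........++############################################################################++++.........+###....
290 ....................+++########################################################################+++++####....
```

The spare is seated: its body at (465.2,280) and its cap's top at row ~262 match the interpolated rack pattern, and it stands vertical. Cartridge c leans a few mm but is inside the limit, and the arm is clear. I'll hand in.

```bash
python3 -m pendant '[{"slide":[0,0,-20],"dr":[0,0,0]},{"slide":[0,0,-20],"dr":[0,0,0]}]' | grep -E "pos|cont"; python3 -c "
from cell import env
print(env.sign_off())"
```

```text
position: [0.5451, 0.1542, 0.1924]
contact_force: [-0.2, 0.6, 0.3]
the job is handed in; nothing more can be done
None
```

Handed in, verdict not shown: the cover was left open past upright (not rechecked in a picture since) and the spare stands upright in the empty slot, but a first misaligned try hit the rack at about 53 N, tilted the spare about 0.33 rad (limit 0.6) and left neighbouring cartridge c leaning, its centre moved by my estimate about 5 mm (limit 12 mm).

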